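Tip the finished egg from its pan into the gift box and close the box

ROBOT

A 7-joint arm with a two-finger parallel gripper is mounted at the origin on the work surface. World frame = base frame: x ahead of the robot, y to its left, z up, the work surface at z = 0. Lengths are in m, angles in rad, forces in N, time in s.
With the tool pointing down it reaches from about 0.35 to 0.9 m from the base axis. Payload 8.1 kg.
Tool frame: the origin (TCP) lies midway between the tips of the shut fingers; the grasp point (between the pads) lies 19 mm behind it; z points along the fingers, y is the line along which they close (so a half turn about z gives the same grasp; the last joint's range is limited). The gripper opens to 92 mm and grips with 3 to 60 N. Pads are 19 mm wide; open, the fingers measure 130 mm over their backs; the gripper's body (75 mm by 190 mm) begins 47 mm behind the grasp point.
Start: joints at [1.129, 0.434, 0.025, 1.573, -0.012, 1.134, -0.075], TCP at [0.208, -0.589, 0.227] pointing down, gripper open.
Joint ranges: [-2.62, 2.62], [-0.44, 2.09], [-1.27, 1.32], [0.08, 2.57], [-1.32, 4.46], [0.12, 2], [-2.74, 2.74]. Speed limits (rad/s): [2.22, 2.22, 3.01, 3.01, 3.14, 3.14, 3.14].

INTERFACE

Orientations are given as a rotation vector (axis times angle).
In Python, from cell import observe, cams, job gives the robot as it stands. The module is installed in compiled form; this text tells all that it offers.
- The arm moves only by the tool step_arm, never from a script. Its argument "steps" is a list of rows, each a list of 6 numbers: the shift along the world's x, y, z in mm, then the turn, a rotation vector about the world's x, y, z in rad. In form: [[dx, dy, dz, rx, ry, rz], ...]. A call has 1 to 20 rows; each row shifts and turns the commanded pose from where the row before left it; what a row does not reach is not made up. A row lasts 1/12 s, in which the tool goes at most 41.7 mm and 7.16 degrees, less where a joint would pass 70% of its speed; a pose out of reach is approached as far as the arm can. A call with a gripper value outside its range is refused whole. "gripper" is the opening, from 0 (shut) to 1 (fully open), set as the call begins (left out, the last holds). The fingers move at their own pace and stop on an object; "force" is the grip in N (left out, the last holds). Time passes only in rows, so rows that do not move let the fingers close. It gives the time, the measured TCP pose, the force, the opening and the grip force at its end, in the units of the state.
- observe(): the state, without advancing time (a new reading comes with each control period).
- cams.get_image(name): name is "scene" or "side" or "wrist"; returns the picture (480x640x3 uint8, red, green, blue); there is no depth.
- cams.get_calibration(name): a dict with "fov_y" (degrees; the focal length in pixels is half the picture's height over the tangent of half this angle, whatever the lens; pixels are square), "cx", "cy" (the principal point, pixels), "dist_coeffs" ([k1, k2, p1, p2, k3] as OpenCV has them; the pictures are not rectified), "world_to_cam" (4x4, takes a point from world to camera coordinates). Camera axes: x right, y up, looking along -z (the intrinsics and any distortion apply to the point x, -y, -z); pixel columns grow to the right and rows downward; lengths in m; the calibration is good to about 2 mm. A picture is of the moment at which its call begins: read the wrist's pose just before it. get_calibration takes no time and is no camera call; for the wrist camera it gives the pose at the moment of the call.
- job.sign_off(): hands the job in; it is judged then, once.
The state is a dict: "clock": time; "joints": joint angles; "dq": joint speeds; "joint_efforts": joint torques, N m; "position": TCP position; "ee_rot": TCP orientation; "force": force on the tool from outside, world axes, zero at the start; "ft_torque": the same for the moment, N m; "width": opening from 0.0 (shut) to 1.0 (fully open); "gripper_force": force on a finger pad.
Only numpy, scipy, OpenCV 4.12 (cv2) and the standard library are available. Lean on these libraries where they do the work, as an engineer would, in place of code of your own. Each camera call takes 0.05 s, during which the arm holds its last target. There are 200 camera calls.

TASK

The newly varnished duck egg in the small pan is finished and the gripper must not touch it: carry the pan level by its handle to the open wooden box, tip it to about 45 degrees with its lip low over the box so that the egg rolls in instead of dropping, and keep it tipped until the egg lies still in the box. Then bring the pan level again, stand it back in the middle of its round cork mat, and gently close the lid of the box. Leave everything else on the table where it is.

Things in the scene. Friction and masses are not known exactly. Their poses are not given: they have to be found in the camera images.
- pan: shallow dark steel pan, 0.24 kg: flat base 80 mm across, sides sloping out at 38 degrees from level to a rim 132 mm across and 20 mm above its underside; base 4 mm, wall 3 mm thick. Origin: centre of the underside; z up, the handle along its own -x. The egg stays in it while it is level and moved smoothly, and rolls out over the lip once it leans about 37 to 45 degrees. It starts on the cork mat
- pan_handle (a point): middle of the near part of the pan's straight wooden handle, 115 mm from the pan's centre, 40 mm above the pan's underside. The handle is level, 16 mm wide, 20 mm high with flat sides, and runs from 85 to 195 mm from the pan's centre. Axes as the pan's
- egg: engraved duck egg, 65 mm long and 48 mm thick, lying in the pan, about 75 g. Origin: its centre; x along its length, across which it rolls. The origin is 36 mm above the box's underside when it lies in the box
- mat: round cork mat, 150 mm across, 8 mm thick, fixed to the table. Origin: centre of the underside, on the table
- box: open wooden box fixed to the table: 180 mm along its x, 190 mm along its y, 66 mm high, walls and floor 8 mm thick with a 4 mm cork liner on the floor (liner top 12 mm above the table). Origin: centre of the underside. Its hinged lid stands open on its far (+x) side
- lid (a joint): opening angle of the box's wooden lid, rad: 0 shut flat on the box, about pi/2 standing upright. The hinge is stiff, the lid stays where it is left; turning it takes at most 0.35 N m, it stops at 1.75
- lid_hinge (a point): middle of the lid's hinge line, at the box's far upper edge (90 mm along +x of the box, 66.5 mm up); the hinge line runs along the box's y. The lid is a plain board, 183 mm from the hinge to its free edge, 194 mm wide along y, 9 mm thick; the hinge line lies in its lower (inner) face
- lid_edge (a point): middle of the lid's free edge (half way through its thickness)
- vase: bystander: white vase with willow twigs, base 86 mm across, 150 mm high, the twigs spread to 60 mm from its axis and reach 330 mm up. Origin: centre of its foot
- bottle: bystander: amber glass bottle, 62 mm across, 165 mm high. Origin: centre of its foot
- jar: bystander: glass jar with steel lid, 68 mm across, 95 mm high. Origin: centre of its foot
- mug: bystander: white mug of engraving pens, 76 mm across, 95 mm high, the pens 170 mm; its ear stands out to 65 mm from the centre along its y. Origin: centre of its foot
- block: bystander: dark wooden tool block with a steel strap, 70 x 120 x 76 mm. Origin: centre of its underside
- tin: bystander: round aluminium tin, 86 mm across, 64 mm high. Origin: centre of its underside
- tape: bystander: roll of tape lying flat in front of the box, 100 mm across, 24 mm high. Origin: centre of its underside
- eggcup: bystander: white egg cup with a hen's egg, behind the mat, 52 mm across, 93 mm high. Origin: centre of its foot
Not all that is in view belongs to the job. Of the things that look like the mat, take the one that is nearest to the robot's base at the start.

How it is judged:
On the way, in this order (a step that is already met when the one before it is completed fails the run):
1. the pan is carried level, with the egg in it, to the box (horizontal distance between pan and box below 0.25 m and height (world z) of pan above 0.06 m and angle between pan's own z axis and vertical below 0.3 rad and distance between egg and pan below 0.075 m), for 0.1 s.
2. the egg lies still in the box while the pan is held tipped to about 45 degrees (34 to 57) (x of egg in the frame of box between -0.08 and 0.08 m and y of egg in the frame of box between -0.085 and 0.085 m and z of egg in the frame of box between 0.02 and 0.05 m and angle between pan's own z axis and vertical between 0.6 and 1 rad and linear speed of egg below 0.1 m/s), for 0.2 s.
At the end, for the whole second after the job is handed in: the egg lies in the box (its centre within the walls and less than 50 mm above the box's underside), the lid is shut (below 0.06 rad), and the pan stands level (within 0.06 rad) on the cork mat, its centre within 35 mm of the mat's, all at rest (x of egg in the frame of box between -0.08 and 0.08 m and y of egg in the frame of box between -0.085 and 0.085 m and z of egg in the frame of box between 0.02 and 0.05 m and linear speed of egg below 0.05 m/s and value of joint lid below 0.06 rad and horizontal distance between pan and mat below 0.035 m and angle between pan's own z axis and vertical below 0.06 rad and height (world z) of pan below 0.013 m and linear speed of pan below 0.02 m/s); the robot touches nothing.
It fails at once if the robot touched the egg (contact force between any of the fingers, the arm and egg above 0.3 N).
It fails at once if the egg was dropped or thrown (faster than 1.7 m/s, a fall of about 150 mm) (linear speed of egg above 1.7 m/s).
It fails at once if the pan was tipped far beyond 45 degrees (over 65) (angle between pan's own z axis and vertical above 1.13 rad).
It fails at once if the lid was slammed (velocity of joint lid below -4 rad/s).
It fails at once if a bystander was moved by more than 20 mm or knocked over (distance of any of vase, bottle, jar, mug, block, tin, tape, eggcup from where it was at the start of the episode above 0.02 m or angle between any of vase, bottle, jar, mug, block, tin, tape, eggcup's own z axis and vertical above 0.3 rad).
It also fails if it takes over 72 s, if anything falls off the work surface, if the arm or the gripper's body presses on something with over 40 N, if the wrist force passes 120 N, or if a joint passes its speed limit or range.

## Working session

There is one attempt and no reset: what is moved stays moved. The work goes in short steps, Python scripts to look and compute and a tool call to move; the robot and the scene stay as the last step left them, time stands still between calls to the robot, and variables do not carry over. Pictures are saved under pics/ and viewed, at most 10 in all, crops included, and the job is handed in when it is done.

Besides the shell and the picture viewer there is one more tool, called by a JSON object that holds its "method" and its "body". step_arm: Moves the arm, as the interface text tells. Its arguments: {"type":"object","properties":{"steps":{"type":"array","items":{"type":"array","items":{"type":"number"}}},"gripper":{"type":"number"},"force":{"type":"number"}},"required":["steps"]}

```bash
mkdir -p pics
cat > h.py <<'E'
import numpy as np, cv2
from cell import observe, cams, job
def K(n):
    c=cams.get_calibration(n); f=240/np.tan(np.radians(c["fov_y"])/2)
    return np.array([[f,0,c["cx"]],[0,f,c["cy"]],[0,0,1]]),np.array(c["dist_coeffs"],float),np.array(c["world_to_cam"])
def ray(cal,px):
    k,d,T=cal; u=cv2.undistortPoints(np.array(px,float).reshape(-1,1,2),k,d).reshape(-1,2)
    R,t=T[:3,:3],T[:3,3]; v=np.c_[u[:,0],-u[:,1],-np.ones(len(u))]@R
    return -R.T@t, v
def plane(cal,px,z):
    o,v=ray(cal,px); return o+v*((z-o[2])/v[:,2])[:,None]
def proj(cal,P):
    k,d,T=cal; p=np.atleast_2d(P)@T[:3,:3].T+T[:3,3]
    return cv2.projectPoints((p*[1,-1,-1]).reshape(-1,1,3),np.zeros(3),np.zeros(3),k,d)[0].reshape(-1,2)
E
python3 - <<'E'
from h import *
o=observe();print(o["clock"],o["position"],o["ee_rot"],o["force"],o["width"])
for n in("scene","side"):
    im=cams.get_image(n);cv2.imwrite(f"pics/{n}0.png",im[:,:,::-1]);c=K(n);print(n,ray(c,[[320,240]]),c[0][0,0],c[1])
E
```

```text
0.0 [ 0.20748005 -0.58902299  0.22593251] [-3.09514896e+00 -5.29215978e-01  6.38644023e-04] [-0.36813319 -0.03335633 -0.04709061] 0.998603747491967
scene (array([1.35136648, 0.41279811, 0.97529605]), array([[-0.61886465, -0.33442373, -0.71107411]])) 561.8236683847075 [-0.03127097  0.          0.          0.          0.        ]
side (array([0.22294449, 0.95343287, 0.92549187]), array([[ 0.22222225, -0.72847978, -0.64827752]])) 499.36254483747217 [0.00929896 0.         0.         0.         0.        ]
```

View pics/scene0.png

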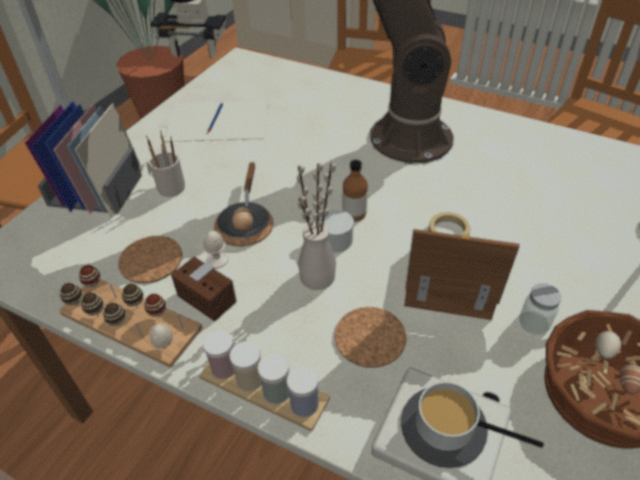

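View pics/side0.png

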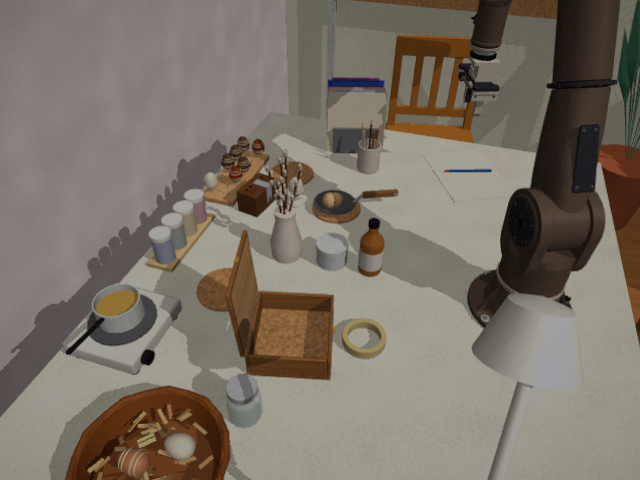

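Three cork mats lie in the scene view: (245,225) under the pan, (150,258), and (372,335). The one at (245,225) is nearest the base and holds the pan. I'll check it numerically and in an enlarged crop.

Run:
```python
from h import *
s=cv2.imread("pics/scene0.png");d=cv2.imread("pics/side0.png")
cs=K("scene");cd=K("side")
w=cams.get_image("wrist");cv2.imwrite("pics/w0.png",w[:,:,::-1])
a=cv2.resize(s[150:260,190:300],(400,400),interpolation=cv2.INTER_CUBIC)
b=cv2.resize(d[225:385,215:395],(400,356),interpolation=cv2.INTER_CUBIC)
c=cv2.resize(d[170:230,295:405],(400,218),interpolation=cv2.INTER_CUBIC)
e=cv2.resize(w[:,:,::-1],(266,200))
m=np.zeros((600,800,3),np.uint8);m[:400,:400]=a;m[:356,400:]=b;m[370:588,400:]=c;m[400:600,:266]=e
cv2.imwrite("pics/crop0.png",m)
np.set_printoptions(precision=3,suppress=True)
for n,p in dict(m1=(245,225),m2=(150,258),m3=(372,335)).items(): print(n,plane(cs,[p],.008),np.linalg.norm(plane(cs,[p],.008)[0,:2]))
P=dict(mug=(169,190),bottle=(355,216),tin=(340,243),vase=(318,280),eggcup=(214,262),block=(205,305),jar=(537,325),)
for n,p in P.items(): print(n,plane(cs,[p],0))
```

```text
m1 [[ 0.545 -0.234  0.008]] 0.592903055022626
m2 [[ 0.739 -0.376  0.008]] 0.8286136989446345
m3 [[0.709 0.181 0.008]] 0.7316125285445645
mug [[ 0.512 -0.498  0.   ]]
bottle [[ 0.387 -0.005  0.   ]]
tin [[0.49  0.002 0.   ]]
vase [[0.619 0.009 0.   ]]
eggcup [[ 0.677 -0.237  0.   ]]
block [[ 0.792 -0.181  0.   ]]
jar [[0.526 0.485 0.   ]]
```

View pics/crop0.png

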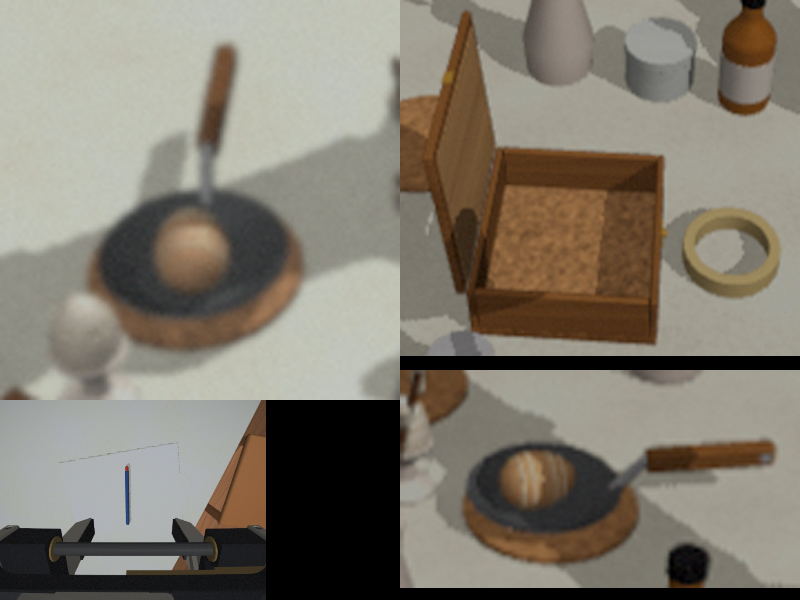

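```bash
cat >> h.py <<'E'
def tri(ca,pa,cb,pb):
    oa,va=ray(ca,[pa]);ob,vb=ray(cb,[pb]);va=va[0];vb=vb[0]
    s=np.linalg.lstsq(np.c_[va,-vb],ob-oa,rcond=None)[0];A=oa+s[0]*va;B=ob+s[1]*vb
    return (A+B)/2,np.linalg.norm(A-B)
np.set_printoptions(precision=4,suppress=True)
E
python3 - <<'E'
from h import *
cs=K("scene");cd=K("side")
print("far",tri(cs,(252.2,162.8),cd,(397.9,192.5)))
print("near",tri(cs,(246.7,189),cd,(363.2,195)))
c=plane(cd,[(260,292.5),(333.8,296.1),(330.7,361.8),(247.4,356.9)],.066);print(c,c.mean(0),[np.linalg.norm(c[i]-c[i-1]) for i in range(4)])
s=cv2.imread("pics/scene0.png");d=cv2.imread("pics/side0.png")
def ell(im,cal,seed,roi,z,lo,hi):
    hsv=cv2.cvtColor(im,cv2.COLOR_BGR2HSV);m=cv2.inRange(hsv,lo,hi);k=np.zeros_like(m);x0,y0,x1,y1=roi;k[y0:y1,x0:x1]=255;m&=k
    m=cv2.morphologyEx(m,cv2.MORPH_OPEN,np.ones((3,3)))
    cn=max(cv2.findContours(m,0,2)[0],key=cv2.contourArea);h=cv2.convexHull(cn).reshape(-1,2)
    P=plane(cal,h,z)[:,:2]
    A=np.c_[2*P,np.ones(len(P))];q=np.linalg.lstsq(A,(P**2).sum(1),rcond=None)[0]
    print(q[:2],"r",np.sqrt(q[2]+q[0]**2+q[1]**2),cn.reshape(-1,2).min(0),cn.reshape(-1,2).max(0))
# pan dark
ell(s,cs,0,(205,203,282,250),.028,(0,0,0),(180,255,75))
ell(d,cd,0,(308,185,364,222),.028,(0,0,0),(180,255,75))
# mat (orange or dark)
ell(s,cs,0,(205,203,285,250),.006,(0,90,0),(25,255,200))
ell(d,cd,0,(305,185,364,225),.006,(0,90,0),(25,255,200))
# lid corners: scene top edge, side top corners
print("lidA",tri(cs,(414,231),cd,(247,235)),"lidB",tri(cs,(516,243),cd,(232,297)))
print("tape",plane(cd,[(363.5,337)],.024), "jar", plane(cd,[(244,385)],.095))
E
```

```text
far (array([ 0.3654, -0.3203,  0.049 ]), np.float64(3.242367239525454e-05))
near (array([ 0.4631, -0.2757,  0.0477]), np.float64(0.00011296693766501058))
[[0.594  0.2145 0.066 ]
 [0.4256 0.1706 0.066 ]
 [0.3797 0.3492 0.066 ]
 [0.5473 0.3921 0.066 ]] [0.4867 0.2816 0.066 ] [np.float64(0.18356814261584642), np.float64(0.17406719663505726), np.float64(0.18443625950566944), np.float64(0.17295902637947178)]
[ 0.5467 -0.2371] r 0.061876964597735715 [217 204] [268 236]
[ 0.5439 -0.2388] r 0.06326027114516813 [314 191] [355 214]
[ 0.548  -0.2324] r 0.06319657970290152 [223 222] [271 244]
[ 0.538  -0.2403] r 0.07275994543878143 [312 203] [359 222]
lidA (array([0.6121, 0.2142, 0.2382]), np.float64(0.0012637794584455264)) lidB (array([0.5629, 0.3931, 0.242 ]), np.float64(0.00042563105897646677))
tape [[0.3362 0.232  0.024 ]] jar [[0.5161 0.4723 0.095 ]]
```

The crop shows the pan on the mat at (245,225) in the scene view. Its handle points at the robot, the egg lies lengthwise along the handle axis, and the box is open with its lid on the +x side. The heights and sizes check out (handle z is 48 mm, length 107 mm, rim radius about 63 mm).

I'll try the tilted pose near the box with the gripper empty before grasping.

{"method": "step_arm", "body": {"steps": [[16, 28, 8, 0, 0, -0.007], [16, 28, 8, 0, 0, -0.007], [16, 28, 8, 0, 0, -0.007], [16, 28, 8, 0, 0, -0.007], [16, 28, 8, 0, 0, -0.007], [16, 28, 8, 0, 0, -0.007], [16, 28, 8, 0, 0, -0.007], [16, 28, 8, 0, 0, -0.007], [16, 28, 8, 0, 0, -0.007], [16, 28, 8, 0, 0, -0.007], [16, 28, 8, 0, 0, -0.007], [16, 28, 8, 0, 0, -0.007], [0, 34, 0, 0, 0, 0], [0, 34, 0, 0, 0, 0], [0, 34, 0, 0, 0, 0], [0, 34, 0, 0, 0, 0], [0, 34, 0, 0, 0, 0], [0, 34, 0, 0, 0, 0], [0, 34, 0, 0, 0, 0], [0, 34, 0, 0, 0, 0]]}}

```text
clock: 1.82
position: [0.3991, 0.02, 0.3228]
ee_rot: [3.116, 0.399, 0.0]
force: [1.0, -0.2, -0.5]
width: 1.005
gripper_force: 0.0
```

{"method": "step_arm", "body": {"steps": [[0, 34, -4, 0, 0, 0], [0, 34, -4, 0, 0, 0], [0, 34, -4, 0, 0, 0], [0, 34, -4, 0, 0, 0], [0, 25, -4, 0, 0, 0], [0, 0, 0, 0, 0, 0], [0, 0, 0, -0.109, -0.028, 0], [0, 0, 0, -0.109, -0.028, 0], [0, 0, 0, -0.109, -0.028, 0], [0, 0, 0, -0.109, -0.028, 0], [0, 0, 0, -0.109, -0.028, 0], [0, 0, 0, -0.109, -0.028, 0], [0, 0, 0, -0.109, -0.028, 0], [0, 0, 0, 0, 0, 0], [0, 0, 0, 0, 0, 0]]}}

```text
clock: 3.07
position: [0.3993, 0.1801, 0.3014]
ee_rot: [2.338, 0.304, 0.118]
force: [0.4, -0.9, 0.2]
width: 0.999
gripper_force: 0.0
```

Run:
```python
from h import *
from scipy.spatial.transform import Rotation as R
o=observe();print(o["clock"],o["position"],o["joints"],o["dq"]);print(R.from_rotvec(o["ee_rot"]).as_matrix())
```

```text
3.0667 [0.3993 0.1801 0.3014] [-0.5275  0.4258 -0.6585  1.767   0.6676  1.7507 -2.6719] [ 0.0548 -0.0546  0.0063 -0.0096 -0.009  -0.0209  0.0183]
[[ 0.9674  0.183   0.1753]
 [ 0.2534 -0.6817 -0.6864]
 [-0.0062  0.7084 -0.7058]]
```

{"method": "step_arm", "body": {"steps": [[2, -3, -30, 0, 0, 0], [2, -3, -30, 0, 0, 0], [2, -3, -30, 0, 0, 0], [2, -3, -30, 0, 0, 0], [2, -3, -20, 0, 0, 0], [0, 0, 0, 0, 0, 0]]}}

```text
clock: 3.57
position: [0.4098, 0.1619, 0.1613]
ee_rot: [2.339, 0.296, 0.117]
force: [0.2, -0.4, 0.3]
width: 1.002
gripper_force: 0.0
```

Run:
```python
from h import *
from scipy.spatial.transform import Rotation as R
o=observe();print(o["clock"],o["position"],o["joints"]);print(R.from_rotvec(o["ee_rot"]).as_matrix())
```

```text
3.5667 [0.4098 0.1619 0.1613] [-0.7837  0.5293 -0.2628  1.9434  0.6545  1.3898 -2.7334]
[[ 0.9688  0.1777  0.1726]
 [ 0.2477 -0.683  -0.6872]
 [-0.0042  0.7085 -0.7057]]
```

{"method": "step_arm", "body": {"steps": [[0, 0, 30, 0.109, 0.028, 0], [0, 0, 30, 0.109, 0.028, 0], [0, 0, 30, 0.109, 0.028, 0], [0, 0, 30, 0.109, 0.028, 0], [0, 0, 30, 0.109, 0.028, 0], [0, 0, 0, 0.109, 0.028, 0], [0, 0, 0, 0.109, 0.028, 0], [0, -16, 0, 0, 0, 0.118], [0, -16, 0, 0, 0, 0.118], [0, -16, 0, 0, 0, 0.118], [0, -16, 0, 0, 0, 0.118], [0, -16, 0, 0, 0, 0.118], [0, -16, 0, 0, 0, 0.118], [0, -16, 0, 0, 0, 0.118], [0, -16, 0, 0, 0, 0.118], [0, -16, 0, 0, 0, 0.118], [0, -16, 0, 0, 0, 0.118], [0, -16, 0, 0, 0, 0.118], [0, -16, 0, 0, 0, 0.118], [0, -16, 0, 0, 0, 0.118]]}}

```text
clock: 5.23
position: [0.4094, -0.0451, 0.3153]
ee_rot: [1.958, 2.452, 0.005]
force: [-0.7, 0.2, -0.3]
width: 0.999
gripper_force: 0.0
```

{"method": "step_arm", "body": {"steps": [[0, -16, 0, 0, 0, 0.118], [0, -16, 0, 0, 0, 0.118], [0, -16, 0, 0, 0, 0.118], [0, -16, 0, 0, 0, 0.118], [0, -16, 0, 0, 0, 0.118], [0, -16, 0, 0, 0, 0.118], [0, -16, 0, 0, 0, 0.118], [0, -16, 0, 0, 0, 0.118], [5, -16, -15, 0, 0, 0.118], [5, -16, -15, 0, 0, 0.118], [5, -16, -15, 0, 0, 0.118], [5, -16, -15, 0, 0, 0.118], [5, -16, -15, 0, 0, 0.118], [5, -16, -15, 0, 0, 0.118], [5, -12, -15, 0, 0, 0.118], [0, 0, -10, 0, 0, 0], [0, 0, 0, 0, 0, 0]]}}

```text
clock: 6.65
position: [0.4434, -0.2802, 0.1977]
ee_rot: [-0.643, 3.075, 0.002]
force: [-0.1, 0.2, 0.7]
width: 0.998
gripper_force: 0.0
```

Run:
```python
from h import *
from scipy.spatial.transform import Rotation as R
w=cams.get_image("wrist")[:,:,::-1]
o=observe();print(o["clock"],o["position"],o["joints"]);print(R.from_rotvec(o["ee_rot"]).as_matrix())
w=w.copy();c=K("wrist")
p=[(.3654,-.3203,.058),(.4631,-.2757,.058),(.4485,-.2824,.058),(.544,-.2388,.028)]
for q in proj(c,p): 
    print(q); cv2.circle(w,(int(q[0]),int(q[1])),4,(0,255,0),1) if abs(q).max()<2000 else 0
cv2.imwrite("pics/w1.png",w)
```

```text
6.7 [ 0.4439 -0.2796  0.1986] [ 0.4229  0.2989  0.0485  1.8574 -0.0186  0.9854  2.4627]
[[-0.9162 -0.4008  0.0008]
 [-0.4008  0.9162  0.001 ]
 [-0.0011  0.0006 -1.    ]]
[312.9848 116.7227]
[315.6469 245.838 ]
[315.245  228.2343]
[317.632  317.5924]
```

View pics/w1.png

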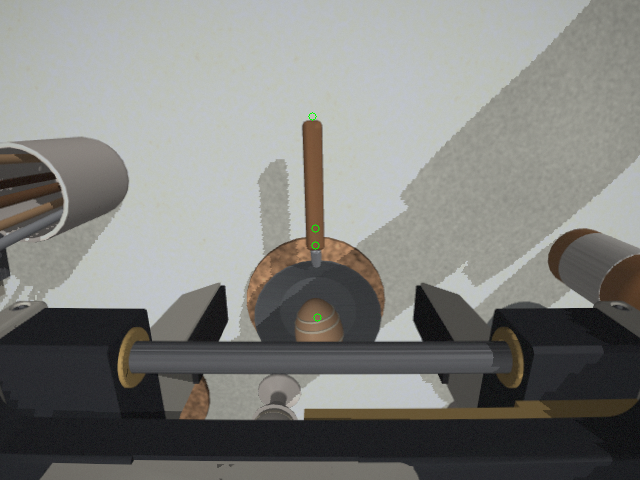

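Run:
```python
from h import *
c=K("wrist")
h=plane(c,[(312.5,121.5),(316.7,251)],.058);d=(h[1]-h[0])[:2];L=np.linalg.norm(d);d/=L
print(h,L,np.degrees(np.arctan2(d[1],d[0])))
print("pan",h[0,:2]+.195*d,h[1,:2]+.085*d,"grip105",h[0,:2]+.09*d)
m=plane(c,[(315,237.5)],.008)[0,:2];print("mat",m+.075*d, "pan rim",plane(c,[(316,262)],.028)[0,:2]+.066*d)
print(plane(c,[(248.5,292),(385,292)],.008))
```

```text
[[ 0.3689 -0.3192  0.058 ]
 [ 0.4671 -0.2729  0.058 ]] 0.1086449285215966 25.217601366894417
pan [ 0.5453 -0.2361] [ 0.544  -0.2367] grip105 [ 0.4503 -0.2809]
mat [ 0.5392 -0.2415] pan rim [ 0.5478 -0.2368]
[[ 0.556  -0.3142  0.008 ]
 [ 0.4976 -0.1806  0.008 ]]
```

{"method": "step_arm", "body": {"steps": [[3, -1, -30, 0, 0, 0.014], [3, 0, -30, 0, 0, 0.014], [0, 0, -30, 0, 0, 0], [0, 0, -30, 0, 0, 0], [0, 0, -25, 0, 0, 0], [0, 0, -15, 0, 0, 0], [0, 0, -9, 0, 0, 0], [0, 0, 0, 0, 0, 0], [0, 0, 0, 0, 0, 0]]}}

```text
clock: 7.45
position: [0.4515, -0.2804, 0.03]
ee_rot: [-0.692, 3.063, -0.001]
force: [-0.0, 0.1, 0.6]
width: 1.002
gripper_force: 0.0
```

{"method": "step_arm", "body": {"steps": [[0, 0, 0, 0, 0, 0], [0, 0, 0, 0, 0, 0], [0, 0, 0, 0, 0, 0], [0, 0, 0, 0, 0, 0], [0, 0, 0, 0, 0, 0], [0, 0, 0, 0, 0, 0], [0, 0, 0, 0, 0, 0], [0, 0, 0, 0, 0, 0], [0, 0, 0, 0, 0, 0], [0, 0, 0, 0, 0, 0]], "gripper": 0, "force": 55}}

```text
clock: 8.28
position: [0.4507, -0.2805, 0.0287]
ee_rot: [0.693, -3.064, -0.0]
force: [0.4, 0.4, -0.4]
width: 0.326
gripper_force: 0.0
```

{"method": "step_arm", "body": {"steps": [[0, 0, 0, 0, 0, 0], [0, 0, 0, 0, 0, 0], [0, 0, 0, 0, 0, 0], [0, 0, 0, 0, 0, 0], [0, 0, 0, 0, 0, 0], [0, 0, 0, 0, 0, 0]]}}

```text
clock: 8.78
position: [0.4507, -0.2805, 0.0287]
ee_rot: [0.693, -3.064, -0.0]
force: [0.8, -0.2, -0.2]
width: 0.172
gripper_force: 54.8
```

{"method": "step_arm", "body": {"steps": [[0, 0, 1, 0, 0, 0], [0, 0, 3, 0, 0, 0], [0, 0, 5, 0, 0, 0], [0, 0, 7, 0, 0, 0], [0, 0, 7, 0, 0, 0], [0, 0, 7, 0, 0, 0], [0, 0, 5, 0, 0, 0], [0, 0, 3, 0, 0, 0], [0, 0, 1, 0, 0, 0], [0, 0, 0, 0, 0, 0]]}}

```text
clock: 9.62
position: [0.4509, -0.2805, 0.0681]
ee_rot: [-0.693, 3.064, -0.0]
force: [0.7, 0.1, -3.2]
width: 0.171
gripper_force: 54.8
```

Run:
```python
from h import *
a=cams.get_image("side")[:,:,::-1];b=cams.get_image("scene")[:,:,::-1]
m=np.zeros((400,800,3),np.uint8)
m[:300,:400]=cv2.resize(a[130:230,290:423],(400,300),interpolation=cv2.INTER_CUBIC);m[:400,400:]=cv2.resize(b[130:240,190:300],(400,400),interpolation=cv2.INTER_CUBIC)
cv2.imwrite("pics/lift.png",m)
```

```text
(no output)
```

View pics/lift.png

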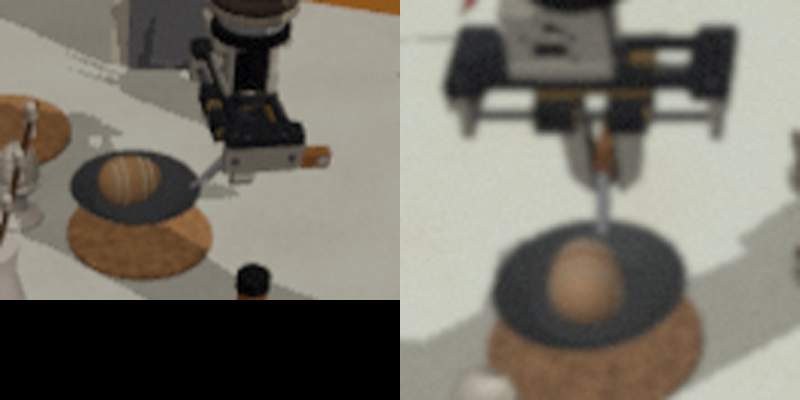

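Both the 3.1 N load and the picture show the pan lifted level with the egg in it. I'll measure the vase before passing it.

Run:
```python
from h import *
cs=K("scene");cd=K("side")
print("neck",tri(cs,(316,233),cd,(285,208)))
print("base front",plane(cs,[(319,287)],0),plane(cd,[(287,262)],0))
print("bottle top",tri(cs,(356,164),cd,(374,223)))
# mat under lifted pan, side view lower contour
im=cams.get_image("side")[:,:,::-1];hsv=cv2.cvtColor(np.ascontiguousarray(im),cv2.COLOR_BGR2HSV)
m=cv2.inRange(hsv,(5,90,40),(25,255,220));m[:,:305]=0;m[:,368:]=0;m[:195]=0;m[228:]=0
cn=max(cv2.findContours(m,0,2)[0],key=cv2.contourArea).reshape(-1,2);h=cv2.convexHull(cn).reshape(-1,2);h=h[h[:,1]>208]
P=plane(cd,h,.004)[:,:2];q=np.linalg.lstsq(np.c_[2*P,np.ones(len(P))],(P**2).sum(1),rcond=None)[0];print("mat",q[:2],np.sqrt(q[2]+q[:2]@q[:2]),len(h),cn.min(0),cn.max(0))
```

```text
neck (array([0.613 , 0.0013, 0.1515]), np.float64(0.014415926946809661))
base front [[0.6361 0.0202 0.    ]] [[0.5973 0.0297 0.    ]]
bottle top (array([ 0.3789, -0.0105,  0.1593]), np.float64(0.0013535717392462855))
mat [ 0.5382 -0.2422] 0.07217263642157515 11 [312 199] [359 222]
```

{"method": "step_arm", "body": {"steps": [[-2, 0, 3, 0, 0, 0], [-5, 0, 8, 0, 0, 0], [-8, 0, 14, 0, 0, 0], [-9, 0, 20, 0, 0, 0], [-9, 0, 22, 0, 0, 0], [-9, 0, 22, 0, 0, 0], [-9, 0, 22, 0, 0, 0], [-9, 0, 22, 0, 0, 0], [-9, 0, 22, 0, 0, 0], [-9, 0, 20, 0, 0, 0], [-8, 0, 14, 0, 0, 0], [-5, 0, 8, 0, 0, 0], [-3, 0, 3, 0, 0, 0], [-2, 0, 0, 0, 0, 0], [0, 2, 0, 0, 0, 0.03], [0, 4, 0, 0, 0, 0.03], [0, 6, 0, 0, 0, 0.03], [0, 8, 0, 0, 0, 0.03], [0, 10, 0, 0, 0, 0.03], [0, 12, 0, 0, 0, 0.03]]}}

```text
clock: 11.43
position: [0.3546, -0.2374, 0.2674]
ee_rot: [0.97, -2.988, -0.001]
force: [0.8, -0.7, -3.4]
width: 0.172
gripper_force: 54.8
```

{"method": "step_arm", "body": {"steps": [[0, 14, 0, 0, 0, 0], [0, 16, 0, 0, 0, 0], [0, 18, 0, 0, 0, 0], [0, 20, 0, 0, 0, 0], [0, 22, 0, 0, 0, 0], [0, 22, 0, 0, 0, 0], [0, 22, 0, 0, 0, 0], [0, 22, 0, 0, 0, 0], [0, 22, 0, 0, 0, 0], [0, 22, 0, 0, 0, 0], [0, 22, 0, 0, 0, 0], [0, 22, 0, 0, 0, 0], [0, 22, 0, 0, 0, -0.03], [0, 22, 0, 0, 0, -0.03], [0, 22, 0, 0, 0, -0.03], [2, 20, 0, 0, 0, -0.03], [4, 18, 0, 0, 0, -0.03], [6, 16, 0, 0, 0, -0.03], [7, 14, 0, 0, 0, -0.03], [7, 12, 0, 0, 0, -0.03]]}}

```text
clock: 13.1
position: [0.3797, 0.1535, 0.2677]
ee_rot: [0.604, -3.083, -0.0]
force: [0.2, -0.4, -3.4]
width: 0.171
gripper_force: 54.8
```

{"method": "step_arm", "body": {"steps": [[7, 10, 0, 0, 0, -0.025], [6, 8, 0, 0, 0, -0.025], [5, 6, 0, 0, 0, -0.025], [3, 4, 0, 0, 0, -0.025], [2, 2, 0, 0, 0, -0.025], [0, 0, 0, 0, 0, 0], [0, 0, 0, 0, 0, 0]]}}

```text
clock: 13.68
position: [0.4028, 0.1821, 0.2676]
ee_rot: [0.412, -3.114, 0.0]
force: [-0.6, 0.1, -2.8]
width: 0.17
gripper_force: 54.8
```

Run:
```python
from h import *
from scipy.spatial.transform import Rotation as R
o=observe();print(o["clock"],o["position"],o["joints"]);print(R.from_rotvec(o["ee_rot"]).as_matrix())
a=cams.get_image("side")[:,:,::-1];b=cams.get_image("scene")[:,:,::-1]
m=np.zeros((480,800,3),np.uint8)
m[:,:400]=cv2.resize(a[160:400,190:390],(400,480));m[:,400:]=cv2.resize(b[130:370,290:490],(400,480))
cv2.imwrite("pics/carry.png",m)
```

```text
13.6833 [0.4028 0.1821 0.2676] [-0.0925  0.1397 -0.5031  1.897   0.0742  1.1237  1.2099]
[[-0.9657 -0.2598 -0.0006]
 [-0.2598  0.9657 -0.0001]
 [ 0.0006  0.0001 -1.    ]]
```

View pics/carry.png

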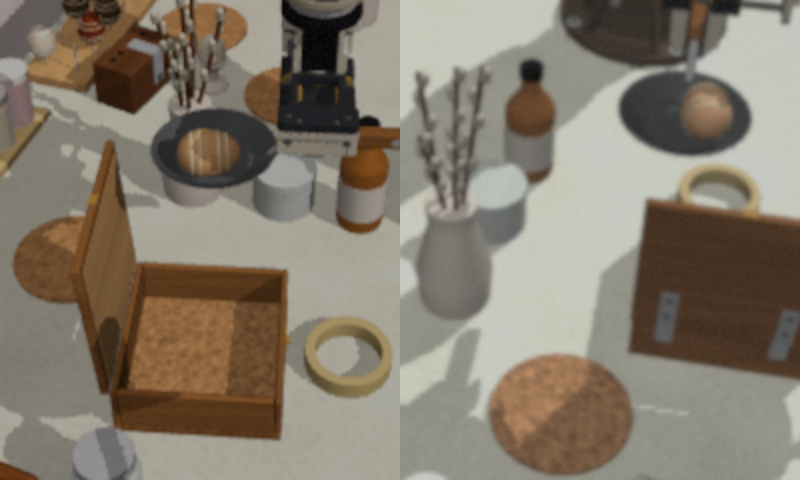

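{"method": "step_arm", "body": {"steps": [[0, 0, -4, 0, 0, 0], [0, 0, -8, 0, 0, 0], [0, 0, -12, 0, 0, 0], [0, 0, -16, 0, 0, 0], [0, 0, -18, 0, 0, 0], [0, 0, -18, 0, 0, 0], [0, 0, -18, 0, 0, 0], [0, 0, -18, 0, 0, 0], [0, 0, -16, 0, 0, 0], [0, 0, -13, 0, 0, 0], [0, 0, -10, 0, 0, 0], [0, 0, -6, 0, 0, 0], [0, 0, 0, 0, 0, 0], [0, -1, 0, -0.025, -0.007, 0], [0, -1, 0, -0.051, -0.0135, 0], [0.3, -1, 0.3, -0.051, -0.0135, 0], [0.3, -1, 0.3, -0.051, -0.0135, 0], [0.3, -1, 0.3, -0.051, -0.0135, 0], [0.3, -1, 0.3, -0.051, -0.0135, 0], [0.3, -1, 0.3, -0.051, -0.0135, 0]]}}

```text
clock: 15.45
position: [0.4059, 0.1753, 0.1132]
ee_rot: [-0.395, 3.024, -0.525]
force: [-0.8, 0.6, -3.7]
width: 0.166
gripper_force: 54.8
```

{"method": "step_arm", "body": {"steps": [[0.3, -1, 0.5, -0.051, -0.0135, 0], [0.3, -1, 0.5, -0.051, -0.0135, 0], [0.3, -1, 0.5, -0.051, -0.0135, 0], [0, 0, 0, -0.025, -0.007, 0], [0, 0, 0, 0, 0, 0], [0, 0, 0, 0, 0, 0]]}}

```text
clock: 15.95
position: [0.4061, 0.1722, 0.1137]
ee_rot: [-0.386, 2.945, -0.791]
force: [-0.6, -0.5, -3.3]
width: 0.169
gripper_force: 54.8
```

{"method": "step_arm", "body": {"steps": [[0, -0.4, 0.3, -0.027, -0.007, 0], [0, -0.4, 0.3, -0.027, -0.007, 0], [0, -0.4, 0.3, -0.027, -0.007, 0], [0, -0.4, 0.3, -0.027, -0.007, 0], [0, -0.4, 0.3, -0.027, -0.007, 0], [0, -0.4, 0.3, -0.027, -0.007, 0], [0, -0.4, 0.3, -0.027, -0.007, 0], [0, -0.4, 0.3, -0.027, -0.007, 0], [0, -0.4, 0.3, -0.027, -0.007, 0], [0, 0, 0, 0, 0, 0], [0, 0, 0, 0, 0, 0], [0, 0, 0, 0, 0, 0], [0, 0, 0, 0, 0, 0], [0, 0, 0, 0, 0, 0], [0, 0, 0, 0, 0, 0], [0, 0, 0, 0, 0, 0]]}}

```text
clock: 17.28
position: [0.4062, 0.1678, 0.1166]
ee_rot: [-0.366, 2.797, -1.146]
force: [0.3, 0.3, -3.1]
width: 0.171
gripper_force: 54.8
```

Run:
```python
from h import *
from scipy.spatial.transform import Rotation as R
o=observe();print(o["clock"],o["position"],o["joints"],o["force"]);M=R.from_rotvec(o["ee_rot"]).as_matrix();print(M,np.degrees(np.arccos(-M[2,2])))
a=cams.get_image("side")[:,:,::-1];b=cams.get_image("scene")[:,:,::-1]
m=np.zeros((480,800,3),np.uint8)
m[:,:400]=cv2.resize(a[180:420,190:390],(400,480));m[:,400:]=cv2.resize(b[130:370,340:540],(400,480))
cv2.imwrite("pics/tip.png",m)
```

```text
17.2833 [0.4062 0.1678 0.1166] [-0.7935  0.5944 -0.2679  1.9725  0.6809  1.3147  0.3389] [ 0.3043  0.304  -3.1382]
[[-0.9665 -0.1838  0.1792]
 [-0.2567  0.6886 -0.6782]
 [ 0.0013 -0.7015 -0.7127]] 44.54481791681169
```

View pics/tip.png

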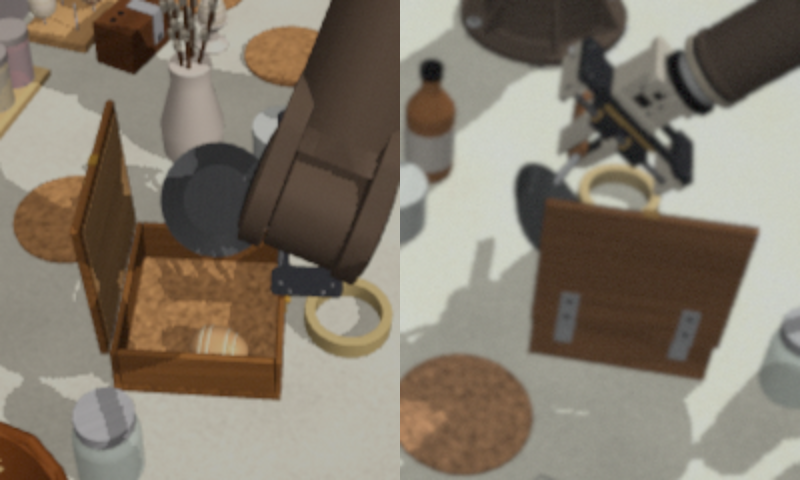

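The egg lies in the box at about (220,340) of the left half, against the +y wall, and the pan is empty at 44.5 degrees. I'll hold a moment, level the pan and carry it back.

{"method": "step_arm", "body": {"steps": [[0, 0, 0, 0, 0, 0], [0, 0, 0, 0, 0, 0], [0, 0, 0, 0, 0, 0], [0, 0, 0, 0, 0, 0], [-0.3, 1.6, 20, 0.0938, 0.0252, 0], [-0.3, 1.6, 20, 0.0938, 0.0252, 0], [-0.3, 1.6, 20, 0.0938, 0.0252, 0], [-0.3, 1.6, 20, 0.0938, 0.0252, 0], [-0.3, 1.6, 20, 0.0938, 0.0252, 0], [-0.3, 1.6, 20, 0.0938, 0.0252, 0], [-0.3, 1.6, 20, 0.0938, 0.0252, 0], [-0.3, 1.6, 20, 0.0938, 0.0252, 0], [-8, -4, 0, 0, 0, 0.044], [-8, -8, 0, 0, 0, 0.044], [-8, -14, 0, 0, 0, 0.044], [-8, -20, 0, 0, 0, 0.044], [-8, -26, 0, 0, 0, 0.044], [-8, -30, 0, 0, 0, 0.044], [0, -30, 0, 0, 0, 0.044], [0, -30, 0, 0, 0, 0.044]]}}

```text
clock: 19.05
position: [0.3542, 0.017, 0.2763]
ee_rot: [0.952, -2.99, 0.003]
force: [0.9, 0.1, -2.4]
width: 0.173
gripper_force: 55.0
```

{"method": "step_arm", "body": {"steps": [[0, -30, 0, 0, 0, 0], [0, -30, 0, 0, 0, 0], [0, -30, 0, 0, 0, 0], [0, -30, 0, 0, 0, 0], [0, -30, 0, 0, 0, 0], [0, -30, 0, 0, 0, 0], [4, -30, 0, 0, 0, -0.022], [10, -26, 0, 0, 0, -0.022], [14, -22, 0, 0, 0, -0.022], [16, -18, 0, 0, 0, -0.022], [16, -12, 0, 0, 0, -0.022], [14, -8, 0, 0, 0, -0.022], [10, -5, 0, 0, 0, -0.022], [5, -2.5, 0, 0, 0, -0.022], [0, 0, 0, 0, 0, 0], [0, 0, 0, 0, 0, 0]]}}

```text
clock: 20.38
position: [0.444, -0.2842, 0.2762]
ee_rot: [0.682, -3.063, 0.001]
force: [-0.1, -0.3, -2.5]
width: 0.17
gripper_force: 55.0
```

Run:
```python
from h import *
from scipy.spatial.transform import Rotation as R
o=observe();print(o["clock"],o["position"],o["joints"],o["force"]);M=R.from_rotvec(o["ee_rot"]).as_matrix();print(M)
# egg in box, mat, from side
im=np.ascontiguousarray(cams.get_image("side")[:,:,::-1]);cv2.imwrite("pics/side_ret.png",im);cd=K("side")
hsv=cv2.cvtColor(im,cv2.COLOR_BGR2HSV)
m=cv2.inRange(hsv,(5,90,40),(25,255,220));m[:,:305]=0;m[:,368:]=0;m[:185]=0;m[228:]=0
cn=max(cv2.findContours(m,0,2)[0],key=cv2.contourArea).reshape(-1,2);h=cv2.convexHull(cn).reshape(-1,2)
P=plane(cd,h,.006)[:,:2];q=np.linalg.lstsq(np.c_[2*P,np.ones(len(P))],(P**2).sum(1),rcond=None)[0];print("mat",q[:2],np.sqrt(q[2]+q[:2]@q[:2]),len(h),cn.min(0),cn.max(0))
w=cams.get_image("wrist")[:,:,::-1]
m=np.zeros((480,800,3),np.uint8);m[:300,:400]=cv2.resize(w,(400,300));m[:,400:]=cv2.resize(im[120:360,240:440],(400,480));cv2.imwrite("pics/ret.png",m)
```

```text
20.3833 [ 0.444  -0.2842  0.2762] [ 0.298   0.2341  0.2093  1.7476 -0.0493  1.1678  2.5305] [-0.0987 -0.3416 -2.5053]
[[-0.9054 -0.4245 -0.0036]
 [-0.4245  0.9054 -0.0013]
 [ 0.0038  0.0003 -1.    ]]
mat [ 0.5389 -0.2437] 0.07486708362784807 25 [312 193] [359 222]
```

View pics/ret.png

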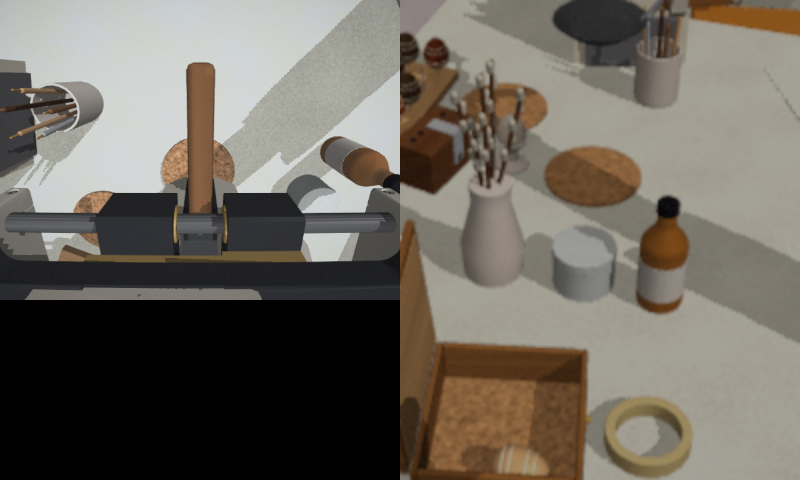

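{"method": "step_arm", "body": {"steps": [[0, 0, -15, 0, 0, 0], [0, 0, -30, 0, 0, 0], [0, 0, -30, 0, 0, 0], [0, 0, -30, 0, 0, 0], [0, 0, -30, 0, 0, 0], [0, 0, -30, 0, 0, 0], [0, 0, -25, 0, 0, 0], [0, 0, -20, 0, 0, 0], [0, 0, -15, 0, 0, 0], [0, 0, -8, 0, 0, 0], [0, 0, -5, 0, 0, 0], [0, 0, -3, 0, 0, 0], [0, 0, -3, 0, 0, 0], [0, 0, -2, 0, 0, 0], [0, 0, 0, 0, 0, 0], [0, 0, 0, 0, 0, 0]]}}

```text
clock: 21.82
position: [0.445, -0.2849, 0.0309]
ee_rot: [0.682, -3.065, 0.003]
force: [0.3, 0.4, -3.8]
width: 0.172
gripper_force: 55.0
```

{"method": "step_arm", "body": {"steps": [[0, 0, -1, 0, 0, 0], [0, 0, 0, 0, 0, 0], [0, 0, 0, 0, 0, 0]]}}

```text
clock: 22.07
position: [0.445, -0.285, 0.0297]
ee_rot: [0.682, -3.065, 0.003]
force: [-0.3, -0.3, -1.6]
width: 0.166
gripper_force: 55.0
```

{"method": "step_arm", "body": {"steps": [[0, 0, -1, 0, 0, 0], [0, 0, 0, 0, 0, 0], [0, 0, 0, 0, 0, 0]]}}

```text
clock: 22.32
position: [0.4448, -0.2851, 0.0287]
ee_rot: [0.681, -3.065, 0.003]
force: [-1.8, 0.2, 3.2]
width: 0.169
gripper_force: 55.0
```

{"method": "step_arm", "body": {"steps": [[0, 0, 0, 0, 0, 0], [0, 0, 0, 0, 0, 0], [0, 0, 0, 0, 0, 0], [0, 0, 0, 0, 0, 0], [0, 0, 0, 0, 0, 0], [0, 0, 0, 0, 0, 0], [0, 0, 0, 0, 0, 0], [0, 0, 0, 0, 0, 0]], "gripper": 0.7}}

```text
clock: 22.98
position: [0.4447, -0.2848, 0.0284]
ee_rot: [0.682, -3.064, 0.002]
force: [0.3, 0.6, -0.2]
width: 0.679
gripper_force: 0.0
```

{"method": "step_arm", "body": {"steps": [[0, 0, 10, 0, 0, 0], [0, 0, 20, 0, 0, 0], [0, 0, 30, 0, 0, 0], [0, 0, 35, 0, 0, 0], [0, 0, 35, 0, 0, 0], [0, 0, 35, 0, 0, 0], [0, 0, 35, 0, 0, 0], [0, 0, 35, 0, 0, 0], [0, 0, 15, 0, 0, 0], [0, 0, 0, 0, 0, 0]]}}

```text
clock: 23.82
position: [0.4462, -0.2859, 0.2835]
ee_rot: [-0.681, 3.063, -0.009]
force: [1.2, -0.6, -0.8]
width: 0.702
gripper_force: 0.0
```

Run:
```python
from h import *
o=observe();print(o["clock"],o["position"],o["joints"],o["width"])
s=np.ascontiguousarray(cams.get_image("scene")[:,:,::-1]);d=np.ascontiguousarray(cams.get_image("side")[:,:,::-1])
def circ(im,cal,roi,z,lo,hi):
    m=cv2.inRange(cv2.cvtColor(im,cv2.COLOR_BGR2HSV),lo,hi);k=np.zeros_like(m);x0,y0,x1,y1=roi;k[y0:y1,x0:x1]=255;m=cv2.morphologyEx(m&k,cv2.MORPH_OPEN,np.ones((3,3)))
    cn=max(cv2.findContours(m,0,2)[0],key=cv2.contourArea);h=cv2.convexHull(cn).reshape(-1,2);P=plane(cal,h,z)[:,:2]
    q=np.linalg.lstsq(np.c_[2*P,np.ones(len(P))],(P**2).sum(1),rcond=None)[0];print(q[:2],np.sqrt(q[2]+q[:2]@q[:2]))
circ(s,K("scene"),(205,203,282,250),.028,(0,0,0),(180,255,75))
circ(d,K("side"),(305,185,361,222),.028,(0,0,0),(180,255,75))
cs,cd=K("scene"),K("side")
print("lid edge",tri(cs,(414,231),cd,(247,235)),tri(cs,(516,243),cd,(232,297)))
```

```text
23.8167 [ 0.4462 -0.2859  0.2835] [ 0.2932  0.2277  0.2162  1.7378 -0.0501  1.1751  2.5313] 0.7016023977887
[ 0.5418 -0.2375] 0.06050823603120052
[ 0.5382 -0.2412] 0.0628685768729543
lid edge (array([0.6121, 0.2142, 0.2382]), np.float64(0.0012637794584455264)) (array([0.5629, 0.3931, 0.242 ]), np.float64(0.00042563105897646677))
```

The pan stands about 4 mm from the mat's centre. Next I'll go behind the lid with the gripper shut.

{"method": "step_arm", "body": {"steps": [[-6.6, 33.7, 5.3, 0, 0, -0.011], [-6.6, 33.7, 5.3, 0, 0, -0.011], [-6.6, 33.7, 5.3, 0, 0, -0.011], [-6.6, 33.7, 5.3, 0, 0, -0.011], [-6.6, 33.7, 5.3, 0, 0, -0.011], [-6.6, 33.7, 5.3, 0, 0, -0.011], [-6.6, 33.7, 5.3, 0, 0, -0.011], [5.5, 33.3, 5.5, 0, 0, -0.011], [5.5, 33.3, 5.5, 0, 0, -0.011], [5.5, 33.3, 5.5, 0, 0, -0.011], [5.5, 33.3, 5.5, 0, 0, -0.011], [5.5, 33.3, 5.5, 0, 0, -0.011], [5.5, 33.3, 5.5, 0, 0, -0.011], [5.5, 33.3, 5.5, 0, 0, -0.011], [5.5, 33.3, 5.5, 0, 0, -0.011], [5.5, 33.3, 5.5, 0, 0, -0.011], [0, 0, 0, 0, 0, 0]], "gripper": 0, "force": 20}}

```text
clock: 25.33
position: [0.4467, 0.2574, 0.3638]
ee_rot: [0.42, -3.108, -0.003]
force: [-1.2, -0.5, 0.2]
width: 0.007
gripper_force: 0.0
```

{"method": "step_arm", "body": {"steps": [[30, 12, 0, 0, 0, 0], [30, 12, 0, 0, 0, 0], [30, 12, 0, 0, 0, 0], [30, 12, 0, 0, 0, 0], [30, 12, 0, 0, 0, 0], [32, 10, 0, 0, 0, 0], [0, 0, 0, 0, 0, 0], [0, 0, 0, 0, 0, 0]]}}

```text
clock: 26.0
position: [0.6306, 0.3205, 0.361]
ee_rot: [0.408, -3.107, 0.005]
force: [-0.3, -0.2, -0.6]
width: 0.003
gripper_force: 0.0
```

Run:
```python
from h import *
o=observe();print(o["clock"],o["position"],o["ee_rot"],o["joints"],o["width"])
u=np.array([.967,.255,0]);H=np.array([.574,.3045,.0665])
P=[]
for f in np.radians([96,90,85,80,75,70,65,60,55,50,45,40,35,30,25,20,15,10,5,0]):
    x=-.15*np.cos(f)+.009*np.sin(f)+.010; z=.15*np.sin(f)+.009*np.cos(f)
    P.append(H+u*x+[0,0,z])
P=np.array(P)*1000;print(P[0],P[-1]);print(np.diff(P,axis=0).round(1).tolist())
```

```text
26.0 [0.6306 0.3205 0.361 ] [ 0.4083 -3.1069  0.0049] [-0.4342  0.5407 -0.2102  1.0798  0.1067  1.5396  1.2128] 0.0032882249020934275
[607.4872 313.3306 214.7375] [438.62 268.8   75.5 ]
[[-15.1, -4.0, 1.8], [-12.7, -3.3, 0.2], [-12.6, -3.3, -0.9], [-12.5, -3.3, -2.1], [-12.3, -3.2, -3.2], [-12.0, -3.2, -4.3], [-11.6, -3.1, -5.3], [-11.1, -2.9, -6.4], [-10.5, -2.8, -7.3], [-9.8, -2.6, -8.3], [-9.1, -2.4, -9.1], [-8.3, -2.2, -9.9], [-7.4, -2.0, -10.6], [-6.5, -1.7, -11.2], [-5.5, -1.5, -11.8], [-4.5, -1.2, -12.2], [-3.5, -0.9, -12.6], [-2.4, -0.6, -12.9], [-1.3, -0.3, -13.0]]
```

{"method": "step_arm", "body": {"steps": [[0, 0, -28, 0, 0, 0], [0, 0, -30, 0, 0, 0], [0, 0, -30, 0, 0, 0], [0, 0, -30, 0, 0, 0], [0, 0, -22, 0, 0, 0], [0, 0, -6, 0, 0, 0], [0, 0, 0, 0, 0, 0]]}}

```text
clock: 26.58
position: [0.6282, 0.3198, 0.2173]
ee_rot: [0.41, -3.108, 0.004]
force: [0.1, -0.5, 0.3]
width: 0.001
gripper_force: 0.0
```

{"method": "step_arm", "body": {"steps": [[-6, -1.8, 0, 0, 0, 0], [-6, -1.8, 0, 0, 0, 0], [-6, -1.8, 0, 0, 0, 0], [-5, -1.8, 0, 0, 0, 0], [-8, -2, 1, 0, 0, 0], [-8, -2, 1, 0, 0, 0], [-12, -3, 0, 0, 0, 0], [-12, -3, -1, 0, 0, 0], [-12, -3, -2, 0, 0, 0], [-12, -3, -3, 0, 0, 0]]}}

```text
clock: 27.42
position: [0.5423, 0.2973, 0.2155]
ee_rot: [0.41, -3.113, 0.002]
force: [2.1, 0.7, -1.1]
width: 0.001
gripper_force: 0.6
```

Run:
```python
from h import *
o=observe();print(o["clock"],o["position"],o["ee_rot"],o["force"])
a=cams.get_image("side")[:,:,::-1];b=cams.get_image("scene")[:,:,::-1]
m=np.zeros((480,800,3),np.uint8)
m[:,:400]=cv2.resize(a[180:420,190:390],(400,480));m[:,400:]=cv2.resize(b[130:370,340:540],(400,480))
cv2.imwrite("pics/lid.png",m)
```

```text
27.4167 [0.5423 0.2973 0.2155] [ 0.4095 -3.1131  0.0015] [ 2.0697  0.737  -1.128 ]
```

View pics/lid.png

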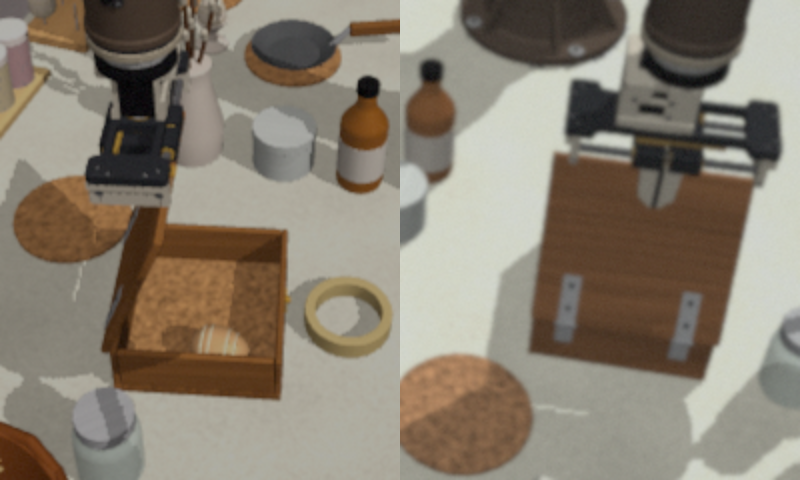

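The lid is turning with about 2 N, and the pan stands on its mat. I'll continue along the arc.

{"method": "step_arm", "body": {"steps": [[-12, -3.2, -5.3, 0, 0, 0], [-11.6, -3.1, -6.3, 0, 0, 0], [-11.1, -2.9, -7.4, 0, 0, 0], [-10.5, -2.8, -8.3, 0, 0, 0], [-9.8, -2.6, -9.3, 0, 0, 0], [-9.1, -2.4, -9.1, 0, 0, 0], [-8.3, -2.2, -9.9, 0, 0, 0], [-7.4, -2, -10.6, 0, 0, 0], [-6.5, -1.7, -11.2, 0, 0, 0], [-5.5, -1.5, -11.8, 0, 0, 0], [-4.5, -1.2, -12.2, 0, 0, 0], [-3.5, -0.9, -12.6, 0, 0, 0], [0, 0, 0, 0, 0, 0]]}}

```text
clock: 28.6
position: [0.4419, 0.2703, 0.0994]
ee_rot: [0.41, -3.109, 0.004]
force: [-1.4, 0.3, 0.8]
width: 0.001
gripper_force: 0.0
```

{"method": "step_arm", "body": {"steps": [[-2, -0.6, -8, 0, 0, 0], [-1, 0, -6, 0, 0, 0], [0, 0, -5, 0, 0, 0], [0, 0, -3, 0, 0, 0], [0, 0, 0, 0, 0, 0]]}}

```text
clock: 29.02
position: [0.4401, 0.2704, 0.0785]
ee_rot: [0.41, -3.111, 0.002]
force: [-0.4, 0.5, 0.5]
width: 0.006
gripper_force: 0.0
```

{"method": "step_arm", "body": {"steps": [[0, 0, -2, 0, 0, 0], [0, 0, -1, 0, 0, 0], [0, 0, -1, 0, 0, 0], [0, 0, 0, 0, 0, 0]]}}

```text
clock: 29.35
position: [0.4404, 0.2707, 0.0757]
ee_rot: [0.41, -3.113, 0.001]
force: [-1.5, -1.9, 6.9]
width: 0.006
gripper_force: 3.5
```

{"method": "step_arm", "body": {"steps": [[0, 0, -1, 0, 0, 0], [0, 0, 0, 0, 0, 0], [0, 0, 0, 0, 0, 0]]}}

```text
clock: 29.6
position: [0.4405, 0.2707, 0.0755]
ee_rot: [0.41, -3.113, 0.001]
force: [-4.2, -3.4, 18.4]
width: 0.003
gripper_force: 9.3
```

{"method": "step_arm", "body": {"steps": [[0, 0, 10, 0, 0, 0], [-4, 0, 25, 0, 0, 0], [-4, 0, 30, 0, 0, 0], [-4, 0, 30, 0, 0, 0], [-4, 0, 30, 0, 0, 0], [-4, 0, 30, 0, 0, 0], [-4, 0, 30, 0, 0, 0], [-4, 0, 30, 0, 0, 0], [0, 0, 0, 0, 0, 0], [0, 0, 0, 0, 0, 0]]}}

```text
clock: 30.43
position: [0.4128, 0.2712, 0.2911]
ee_rot: [-0.41, 3.114, 0.001]
force: [-0.3, -1.3, 0.6]
width: 0.007
gripper_force: 0.0
```

Run:
```python
from h import *
o=observe();print(o["clock"],o["position"],o["force"])
a=cams.get_image("side")[:,:,::-1];b=cams.get_image("scene")[:,:,::-1]
m=np.zeros((480,800,3),np.uint8)
m[:,:400]=cv2.resize(a[170:410,200:400],(400,480));m[:,400:]=cv2.resize(b[140:380,180:540],(400,267*480//480)) if 0 else cv2.resize(b[120:390,200:425],(400,480))
cv2.imwrite("pics/end.png",m)
```

```text
30.4333 [0.4128 0.2712 0.2911] [-0.2971 -1.3166  0.5689]
```

View pics/end.png

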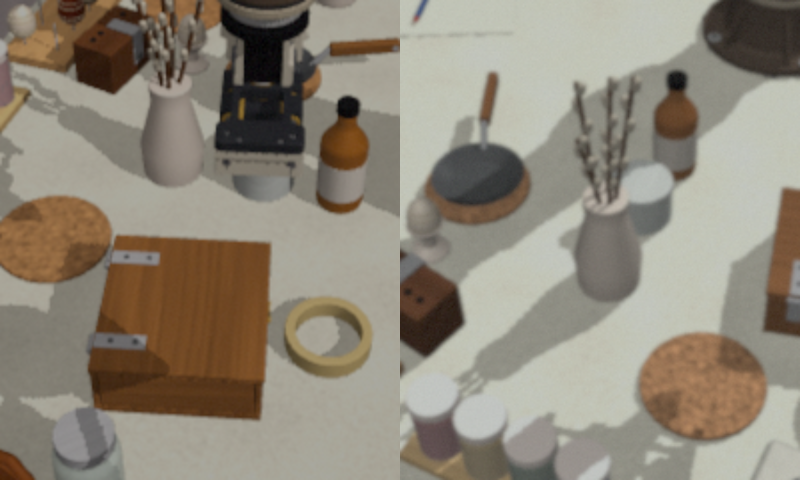

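The final view shows the lid shut flat at about (185,305), the pan level in the middle of its mat at about (478,180), the bystanders where they were and the gripper clear of everything.

```bash
python3 -c "
from cell import job; print(job.sign_off())"
```

```text
the job is handed in; nothing more can be done
None
```

I handed the job in at about 30 s. The last pictures show the lid shut over the egg in the box, the pan level about 4 mm from the mat's centre, and no bystander visibly moved; the sign-off gave no verdict.

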